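# Snap the purple pack rest over to its working stop

## Task

Get the purple pack rest ready for the next donation pack: its sprung frame is parked leaning forward over the ledge, so push it by its purple sleeve over the upright until it snaps to the rear stop and stays there. Leave the green pack rest parked as it is, and leave the sample bottle standing where it is.

Things in the scene. Friction and masses are not known exactly. Their poses are not given: they have to be found in the camera images.
- purple_base: Base of the purple pack rest, fixed to the bench: white plate 170 (x) x 106 (y) x 8 mm, purple ledge 24 mm high along its -x edge, two cheeks 66 mm high at y = +-46 mm (85 mm long). Origin: centre of its underside, z up. +x (yaw within 0.7 rad of the robot's +x) runs from ledge to rear: push the frame that way. Hinge axis along y at x = 0, 30 mm up. Space over the ledge is free.
- purple_sleeve (a point): Middle of the round, freely turning purple sleeve (18 mm diameter, 80 mm long along the base's y) atop the sprung U frame of 8 mm rod, 110 mm from the hinge. In the base's frame: parked at x = -71, z = 114 mm (frame leans 40 deg forward); upright x = 0, z = 140 mm (149 mm to its top); on the rear stop x = +71, z = 114 mm.
- purple_stand (a joint): Angle of the purple frame about its hinge, rad: 0 parked on the front stop, 0.7 upright (the over-centre point), 1.4 on the rear stop (working). A spring pulls it to the nearer stop: about 3 to 7 N at the sleeve moves it off the stop, falling to none when upright; past upright it jumps ahead by itself.
- green_sleeve (a point): middle of the green sleeve of a second, identical pack rest (green ledge and sleeve, same sizes), parked in the same way, 114 mm above the bench. It must stay parked. The two rests may stand in either place, left or right.
- sample_bottle: white bottle with a red cap, 48 mm in diameter, 100 mm high, standing loose between the two rests. Origin at the centre of its underside, z up.

How it is judged:
By the outcome, as a careful person would: the job done as asked, in the order asked, and still so for the second after the job is handed in, with the robot touching nothing.
It also fails if it takes over 29 s, if anything falls off the work surface, if the arm or the gripper's body presses on something with over 40 N, if the wrist force passes 120 N, or if a joint passes its speed limit or range.

## Robot

A 6-joint arm with a two-finger parallel gripper is mounted at the origin on the work surface. World frame = base frame: x ahead of the robot, y to its left, z up, the work surface at z = 0. Lengths are in mm, angles in rad, forces in N, time in s.
With the tool pointing down it reaches from about 350 to 875 mm from the base axis. Payload 4.2 kg.
Tool frame: the origin (TCP) lies midway between the tips of the shut fingers; the grasp point (between the pads) lies 19 mm behind it; z points along the fingers, x is the direction in which the jaws open and shut, and the axes are right-handed (so a half turn about z gives the same grasp; the last joint's range is limited). The gripper opens to 85 mm and grips with 20 to 120 N. Pads are 22 mm wide; open, the fingers measure 114 mm over their backs; the gripper's body (76 mm by 85 mm) begins 54 mm behind the grasp point. The pads swing forward as they close: fully open they stand 13 mm farther back than shut.
Start: joints at [-0.943, 0.385, 0.008, 0, -1.194, -0.259], TCP at [225.324, -582.948, 231.312] pointing down, gripper open.
Joint ranges: [-3.14, 3.14], [-1.21, 2.06], [-1.07, 1.41], [-3.16, 2.05], [-2.99, -0.16], [-3.1, 3.1]. Speed limits (rad/s): [2.79, 2.79, 3.14, 3.14, 3.14, 3.14].

## Interface

Orientations are given as a 3x3 rotation matrix whose columns are the frame's x, y, z axes.
In Python, from station import robot gives the robot as it stands.
- The arm moves only by the shell command python3 -m crank 'ROWS' [OPENING] [FORCE]. ROWS is JSON, a list of rows, each an object of numbers: "dx", "dy", "dz": the shift along the world's x, y, z in m; "yaw": the turn about the world's z in degrees. In form: [{"dx": .., "dy": .., "dz": .., "yaw": ..}, ...]. A call has 1 to 5 rows; each row is the pose to reach, as a shift and turn from the pose commanded when the call began; what a row does not reach only later rows make up. A row lasts 1/12 s, in which the tool goes at most 41.7 mm and 7.16 degrees, less where a joint would pass 70% of its speed; a pose out of reach is approached as far as the arm can. A call with a gripper value outside its range is refused whole. OPENING is the opening, from -1 (shut) to 1 (fully open), set as the call begins (- or left out, the last holds). The fingers move at their own pace and stop on an object; FORCE is the grip in N (left out, the last holds). Time passes only in rows, so rows that repeat a pose let the fingers close. It gives the time, the measured TCP pose, the force and the opening at its end, in the units of the state.
- robot.state(): the state, without advancing time (a new reading comes with each control period).
- robot.capture(name): name is "scene" or "top"; returns a dict with "img" (420x560x3 uint8, blue, green, red), "K" (3x3 intrinsics, pixels), "rvec" (rotation vector, rad) and "tvec" (3), from world to camera coordinates, as OpenCV has them. Camera axes: x right, y down, z forward; pixel columns grow to the right and rows downward; lengths in mm; the calibration is good to about 2 mm. A picture is of the moment at which its call begins. There is no depth.
- robot.job_done(): hands the job in, once; it reports no verdict.
Trained networks look in a picture, given as the dict that the camera call returned (one of the last four; its "shot" number tells which), for a name from the list of things; names that differ only in an ending like _2 or _b are one class to them, and where a whole thing is asked for, a point or a joint stands for the part that bears it (a point fixed in the world has none). Each returns a list of dicts, best first, with "score" (0 to 1); they miss things now and then, are a little off and sometimes report something else, mostly with a low value. They report only what shows in the picture. A call takes as long as a camera call.
- robot.find_in(picture, name): "at" ([column, row] in pixels, amid what is visible of it).
The state is a dict: "clock": time; "joints": joint angles; "joint_vel": joint speeds; "joint_efforts": joint torques, N m; "tool_pos": TCP position; "tool_rot": TCP orientation; "ft_force": force on the tool from outside, world axes, zero at the start; "wrist_torque": the same for the moment, N m; "width": opening from 0.0 (shut) to 1.0 (fully open).
Only numpy, scipy, OpenCV 4.12 (cv2) and the standard library are available. Lean on these libraries where they do the work, as an engineer would, in place of code of your own. Each camera call takes 0.05 s, during which the arm holds its last target.

## Working session

There is one attempt and no reset: what is moved stays moved. The work goes in short steps, Python scripts to look and compute and a shell command to move; the robot and the scene stay as the last step left them, time stands still between calls to the robot, and variables do not carry over. Pictures are saved under pics/ and viewed, and the job is handed in when it is done.

```bash
mkdir -p pics; cat > h.py <<'E'
import numpy as np, cv2
from station import robot
def cap(n): 
    return robot.capture(n)
def ray(p,uv):
    R,_=cv2.Rodrigues(np.array(p["rvec"],float)); t=np.array(p["tvec"],float).ravel()
    K=np.array(p["K"],float)
    d=R.T@(np.linalg.inv(K)@np.array([uv[0],uv[1],1.])); return -R.T@t,d
def atz(p,uv,z):
    c,d=ray(p,uv); return c+d*(z-c[2])/d[2]
def tri(ps,uvs):
    A=np.zeros((3,3));b=np.zeros(3)
    for p,uv in zip(ps,uvs):
        c,d=ray(p,uv); d=d/np.linalg.norm(d); M=np.eye(3)-np.outer(d,d); A+=M;b+=M@c
    return np.linalg.solve(A,b)
def proj(p,X):
    return cv2.projectPoints(np.array(X,float).reshape(-1,3),np.array(p["rvec"],float),np.array(p["tvec"],float),np.array(p["K"],float),None)[0].reshape(-1,2)
E
python3 - <<'E'
from h import *
s=cap("scene");t=cap("top")
cv2.imwrite("pics/s0.png",s["img"]);cv2.imwrite("pics/t0.png",t["img"])
for n in ["purple_base","purple_sleeve","green_sleeve","sample_bottle"]:
    for nm,p in (("s",s),("t",t)):
        print(n,nm,[(np.round(r["at"],1).tolist(),round(r["score"],2)) for r in robot.find_in(p,n)][:3])
print(robot.state()["clock"], ray(s,(280,210)),ray(t,(280,210)))
E
```

```text
purple_base s [([365.4, 197.5], 0.87)]
purple_base t [([174.4, 219.3], 0.81)]
purple_sleeve s [([352.9, 169.8], 0.95)]
purple_sleeve t [([176.3, 230.3], 0.72)]
green_sleeve s [([165.9, 265.1], 0.56)]
green_sleeve t [([379.3, 208.7], 0.62), ([289.0, 196.0], 0.44)]
sample_bottle s [([289.1, 253.8], 0.6)]
sample_bottle t [([286.7, 195.5], 0.96)]
0.5 (array([1189.49867113, -535.89705388,  708.32896075]), array([-0.60551871,  0.52736784, -0.59605276])) (array([365.19689759, -19.46234011, 956.1104134 ]), array([ 0.24266618,  0.00963539, -0.9703294 ]))
```

View pics/s0.png

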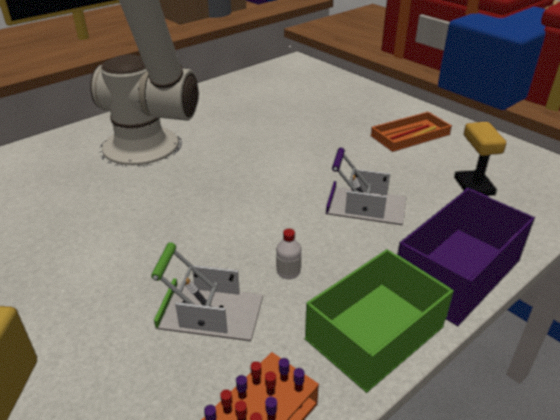

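View pics/t0.png

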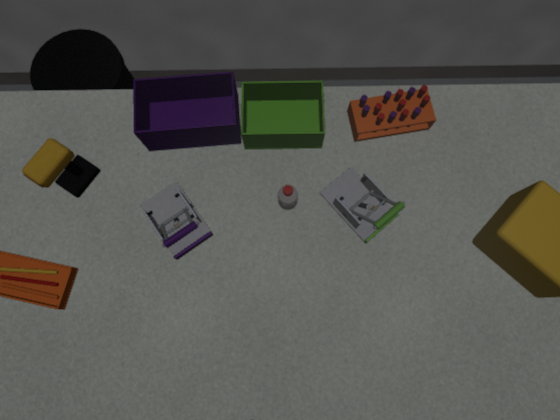

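The purple rest is on the left (top view: sleeve about (181,235), ledge (193,243)). The green rest is on the right (sleeve about (387,216)), with the bottle between them at (288,195). Next I'll segment the colours for exact poses.

```bash
python3 - <<'E'
from h import *
s=cap("scene");t=cap("top")
def blobs(p,lo,hi,roi):
    h=cv2.cvtColor(p["img"],cv2.COLOR_BGR2HSV); m=cv2.inRange(h,lo,hi)
    k=np.zeros_like(m); x0,y0,x1,y1=roi; k[y0:y1,x0:x1]=m[y0:y1,x0:x1]
    n,l,st,c=cv2.connectedComponentsWithStats(k)
    out=[]
    for i in range(1,n):
        if st[i,4]>25:
            ys,xs=np.where(l==i); r=cv2.minAreaRect(np.c_[xs,ys].astype(np.float32))
            out.append((c[i],st[i,4],cv2.boxPoints(r)))
    return out
for nm,p,roi in (("t",t,(130,170,230,270)),("s",s,(310,130,420,225))):
    for c,a,b in blobs(p,(120,90,30),(155,255,255),roi): print(nm,c.round(1),a,b.round(1).tolist(), atz(p,c,114).round(1),atz(p,c,24).round(1))
big=cv2.resize(t["img"][160:280,120:300],None,fx=4.4,fy=4.4,interpolation=cv2.INTER_CUBIC);cv2.imwrite("pics/t1.png",big)
big=cv2.resize(s["img"][130:240,310:430],None,fx=5,fy=5,interpolation=cv2.INTER_CUBIC);cv2.imwrite("pics/s1.png",big)
print("bottle",atz(t,(287,190),100),atz(t,(286.7,195.5),50))
E
```

```text
t [179.9 234.1] 266 [[162.39999389648438, 241.6999969482422], [193.10000610351562, 220.60000610351562], [197.10000610351562, 226.5], [166.5, 247.60000610351562]] [525.3 207.1 114. ] [542.4 231.4  24. ]
t [192.8 244.7] 150 [[173.3000030517578, 255.89999389648438], [209.6999969482422, 231.10000610351562], [211.89999389648438, 234.3000030517578], [175.5, 259.20001220703125]] [501.6 178.2 114. ] [516.2 199.3  24. ]
s [338.3 157.5] 110 [[332.70001220703125, 165.89999389648438], [338.8999938964844, 147.3000030517578], [344.29998779296875, 149.10000610351562], [338.1000061035156, 167.6999969482422]] [525.3 210.6 114. ] [424.7 323.7  24. ]
s [330.8 195.7] 65 [[325.3999938964844, 209.5], [333.8999938964844, 181.6999969482422], [336.1000061035156, 182.3000030517578], [327.6000061035156, 210.1999969482422]] [615.7  95.4 114. ] [528.8 191.   24. ]
bottle [625.72000763 -27.40422444 100.        ] [627.24794187 -26.92338643  50.        ]
```

View pics/t1.png

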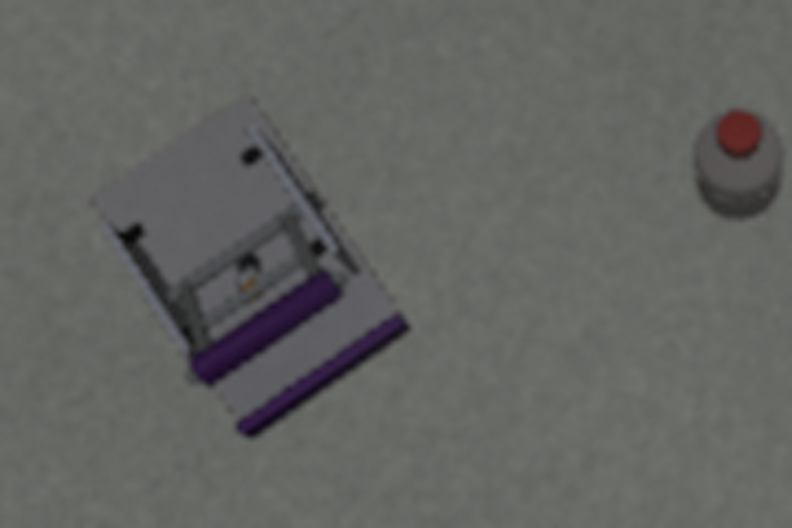

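View pics/s1.png

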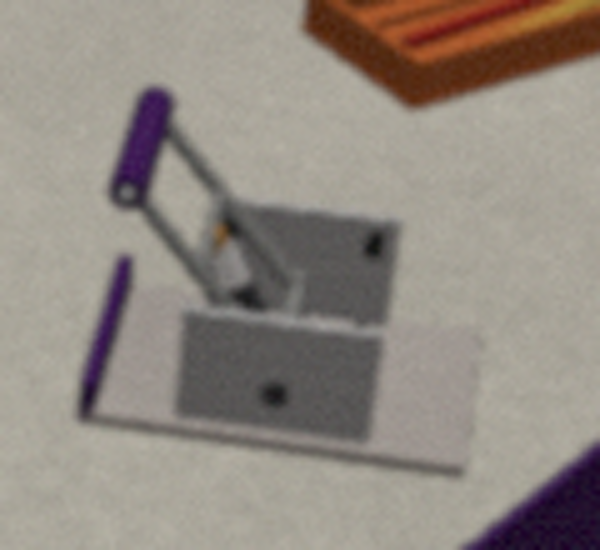

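```bash
python3 - <<'E'
from h import *
st=robot.state(); R=np.array(st["tool_rot"]); print(R.round(3).tolist(), st["tool_pos"],st["clock"],st["width"])
t=cap("top")
for z,a,b in ((114,(164.4,244.6),(195.1,223.5)),(24,(173.3,255.9),(209.7,231.1)),(24,(175.5,259.2),(211.9,234.3))):
    A=atz(t,a,z);B=atz(t,b,z);d=A-B; print(A.round(1),B.round(1),np.linalg.norm(d).round(1),"yaw",np.degrees(np.arctan2(-d[0],d[1])).round(1))
print("yellow",[atz(t,p,z).round(0).tolist() for p,z in (((475,240),0),((500,232),100),((545,185),100))])
# green parked sleeve
print("green",atz(t,(387,216),114).round(1))
E
```

```text
[[-0.36, 0.933, 0.0], [0.933, 0.36, 0.0], [0.0, 0.0, -1.0]] [ 225.34720814 -582.92128021  231.30944522] 0.6 1.0009311106717225
[502.7 239.6 114. ] [548.3 174.9 114. ] 79.2 yaw 35.2
[489.9 244.7  24. ] [548.6 159.8  24. ] 103.2 yaw 34.6
[482.  239.1  24. ] [540.7 154.3  24. ] 103.1 yaw 34.7
yellow [[521.0, -487.0, 0.0], [522.0, -496.0, 100.0], [628.0, -612.0, 100.0]]
green [ 558.5 -245.5  114. ]
```

```bash
python3 -m crank '[{"dx":0.012,"dy":0.037,"dz":0,"yaw":3},{"dx":0.024,"dy":0.075,"dz":0,"yaw":6},{"dx":0.036,"dy":0.112,"dz":0,"yaw":9},{"dx":0.048,"dy":0.150,"dz":0,"yaw":12},{"dx":0.060,"dy":0.188,"dz":0,"yaw":14}]' -1 40
```

```text
clock: 1.07
tool_pos: [285.4, -393.4, 231.4]
tool_rot: [[-0.577, 0.817, 0.0], [0.817, 0.577, -0.0], [-0.0, 0.0, -1.0]]
ft_force: [1.2, 0.6, 0.2]
width: 0.303
```

```bash
python3 -m crank '[{"dx":0.012,"dy":0.037,"dz":0},{"dx":0.024,"dy":0.075,"dz":0},{"dx":0.036,"dy":0.112,"dz":0},{"dx":0.048,"dy":0.150,"dz":0},{"dx":0.060,"dy":0.188,"dz":0}]'
python3 -m crank '[{"dx":0.012,"dy":0.037,"dz":0},{"dx":0.024,"dy":0.075,"dz":0},{"dx":0.036,"dy":0.112,"dz":0},{"dx":0.048,"dy":0.150,"dz":0},{"dx":0.060,"dy":0.188,"dz":0}]'
python3 -m crank '[{"dx":0.012,"dy":0.037,"dz":0},{"dx":0.024,"dy":0.075,"dz":0},{"dx":0.036,"dy":0.112,"dz":0},{"dx":0.048,"dy":0.150,"dz":0},{"dx":0.060,"dy":0.188,"dz":0}]'
```

```text
invalid input at $[0]: expected keys dx, dy, dz, yaw
invalid input at $[0]: expected keys dx, dy, dz, yaw
invalid input at $[0]: expected keys dx, dy, dz, yaw
```

```bash
python3 -m crank '[{"dx":0.012,"dy":0.037,"dz":0,"yaw":0},{"dx":0.024,"dy":0.075,"dz":0,"yaw":0},{"dx":0.036,"dy":0.112,"dz":0,"yaw":0},{"dx":0.048,"dy":0.150,"dz":0,"yaw":0},{"dx":0.060,"dy":0.188,"dz":0,"yaw":0}]'
python3 -m crank '[{"dx":0.012,"dy":0.037,"dz":0,"yaw":0},{"dx":0.024,"dy":0.075,"dz":0,"yaw":0},{"dx":0.036,"dy":0.112,"dz":0,"yaw":0},{"dx":0.048,"dy":0.150,"dz":0,"yaw":0},{"dx":0.060,"dy":0.188,"dz":0,"yaw":0}]'
python3 -m crank '[{"dx":0.012,"dy":0.037,"dz":0,"yaw":0},{"dx":0.024,"dy":0.075,"dz":0,"yaw":0},{"dx":0.036,"dy":0.112,"dz":0,"yaw":0},{"dx":0.048,"dy":0.150,"dz":0,"yaw":0},{"dx":0.060,"dy":0.188,"dz":0,"yaw":0}]'
```

```text
clock: 1.48
tool_pos: [345.4, -205.3, 231.7]
tool_rot: [[-0.575, 0.818, 0.001], [0.818, 0.575, -0.0], [-0.001, 0.001, -1.0]]
ft_force: [1.3, -0.7, -0.1]
width: 0.0
clock: 1.9
tool_pos: [405.4, -16.9, 231.9]
tool_rot: [[-0.576, 0.817, 0.002], [0.817, 0.576, 0.0], [-0.001, 0.002, -1.0]]
ft_force: [0.8, -0.9, -0.2]
width: -0.004
clock: 2.32
tool_pos: [465.5, 171.1, 231.7]
tool_rot: [[-0.576, 0.817, 0.001], [0.817, 0.576, 0.0], [-0.0, 0.001, -1.0]]
ft_force: [1.3, -0.6, 0.2]
width: -0.001
```

```bash
python3 -m crank '[{"dx":0,"dy":0,"dz":-0.033,"yaw":0},{"dx":0.0,"dy":0,"dz":-0.067,"yaw":0},{"dx":0.001,"dy":-0.001,"dz":-0.1,"yaw":0},{"dx":0.002,"dy":-0.003,"dz":-0.133,"yaw":0},{"dx":0.002,"dy":-0.003,"dz":-0.133,"yaw":0}]'
python3 - <<'E'
from h import *
s=cap("scene");cv2.imwrite("pics/s2.png",cv2.resize(s["img"][100:240,270:450],None,fx=4,fy=4))
E
```

```text
clock: 2.73
tool_pos: [463.4, 163.5, 92.6]
tool_rot: [[-0.574, 0.819, -0.011], [0.819, 0.574, -0.007], [0.001, -0.013, -1.0]]
ft_force: [0.1, -0.7, -1.1]
width: 0.004
```

View pics/s2.png

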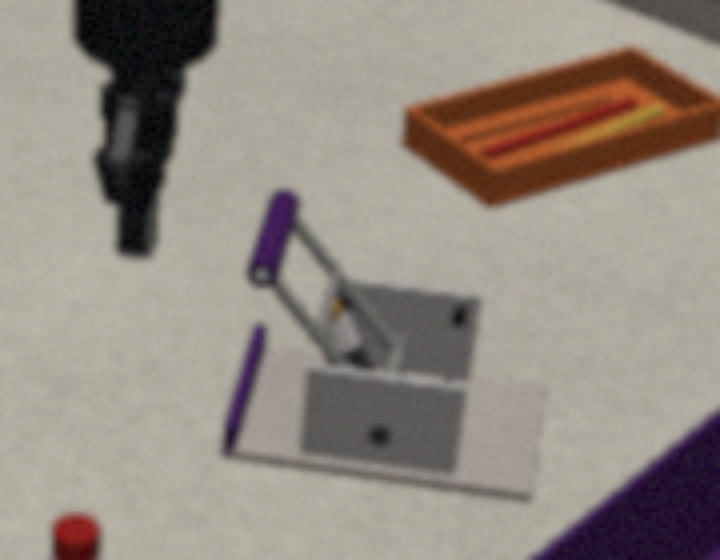

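The shut fingers hang in front of the sleeve (fingertips at crop (135,250), sleeve at crop (273,237)), with nothing in between. I'll push slowly along base +x, which is (0.82, 0.57).

```bash
python3 -c "
from h import *
st=robot.state();p=np.array(st['tool_pos']);d=p-[525.5,208.3,0];print(p.round(1),st['clock'],d[:2]@[.819,.574],d[:2]@[-.574,.819])"
python3 -m crank '[{"dx":0.008,"dy":0.006,"dz":0,"yaw":0},{"dx":0.017,"dy":0.012,"dz":0,"yaw":0},{"dx":0.025,"dy":0.018,"dz":0,"yaw":0},{"dx":0.033,"dy":0.023,"dz":0,"yaw":0},{"dx":0.041,"dy":0.029,"dz":0,"yaw":0}]'
```

```text
[465.5 164.7  95.9] 2.7833 -74.16673889890475 -1.3174732428237124
clock: 3.2
tool_pos: [509.9, 196.1, 99.7]
tool_rot: [[-0.575, 0.818, 0.002], [0.818, 0.575, 0.001], [-0.0, 0.002, -1.0]]
ft_force: [-4.7, -4.0, 4.0]
width: 0.0
```

```bash
python3 -m crank '[{"dx":0.008,"dy":0.006,"dz":0,"yaw":0},{"dx":0.016,"dy":0.011,"dz":0,"yaw":0},{"dx":0.024,"dy":0.017,"dz":0,"yaw":0},{"dx":0.032,"dy":0.022,"dz":0,"yaw":0},{"dx":0.040,"dy":0.028,"dz":0,"yaw":0}]'
python3 - <<'E'
from h import *
s=cap("scene");cv2.imwrite("pics/s3.png",cv2.resize(s["img"][100:240,270:450],None,fx=4,fy=4))
E
```

```text
clock: 3.62
tool_pos: [549.2, 223.5, 98.6]
tool_rot: [[-0.575, 0.818, 0.0], [0.818, 0.575, -0.0], [-0.0, 0.0, -1.0]]
ft_force: [-2.2, -2.4, 1.0]
width: 0.001
```

View pics/s3.png

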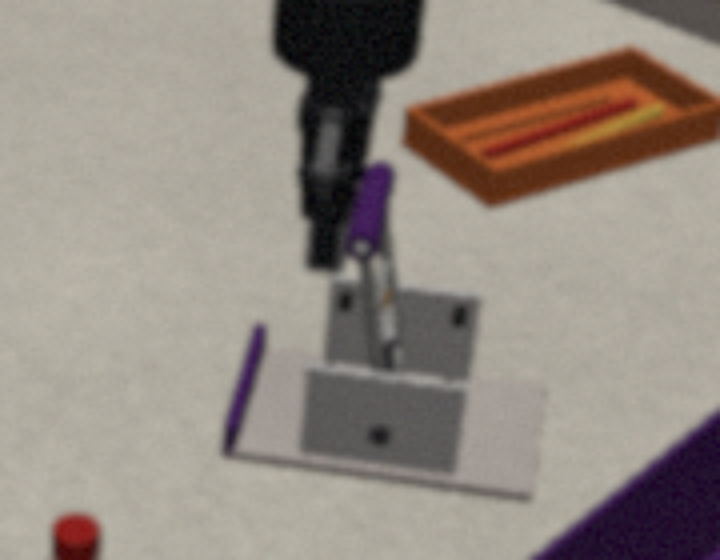

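The frame is nearly upright, with the sleeve at crop (370,205) and the fingers behind it. I'll keep pushing past the over-centre point.

```bash
python3 -m crank '[{"dx":0.008,"dy":0.006,"dz":0,"yaw":0},{"dx":0.016,"dy":0.011,"dz":0,"yaw":0},{"dx":0.024,"dy":0.017,"dz":0,"yaw":0},{"dx":0.032,"dy":0.022,"dz":0,"yaw":0},{"dx":0.032,"dy":0.022,"dz":0,"yaw":0}]'
python3 - <<'E'
from h import *
s=cap("scene");cv2.imwrite("pics/s4.png",cv2.resize(s["img"][100:240,270:450],None,fx=4,fy=4))
E
```

```text
clock: 4.08
tool_pos: [582.6, 246.7, 98.4]
tool_rot: [[-0.576, 0.817, 0.003], [0.817, 0.576, 0.001], [-0.0, 0.003, -1.0]]
ft_force: [-0.3, -0.5, 0.3]
width: 0.003
```

View pics/s4.png

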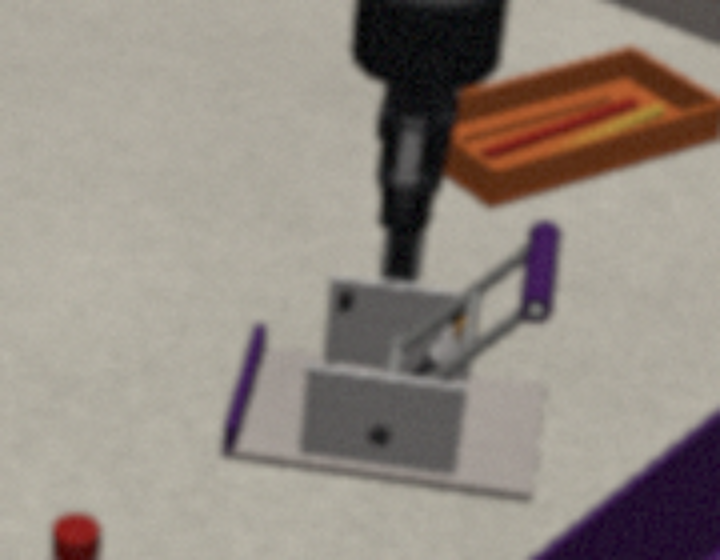

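The frame snapped to the rear, with the sleeve at crop (540,270) and the fingers free of it. I'll back off a little and rise straight up, clear of everything.

```bash
python3 -m crank '[{"dx":-0.008,"dy":-0.006,"dz":0.02,"yaw":0},{"dx":-0.016,"dy":-0.011,"dz":0.05,"yaw":0},{"dx":-0.028,"dy":-0.02,"dz":0.08,"yaw":0},{"dx":-0.045,"dy":-0.032,"dz":0.11,"yaw":0},{"dx":-0.06,"dy":-0.043,"dz":0.13,"yaw":0}]'
python3 -m crank '[{"dx":-0.02,"dy":-0.03,"dz":0,"yaw":0},{"dx":-0.05,"dy":-0.05,"dz":0,"yaw":0},{"dx":-0.075,"dy":-0.075,"dz":0,"yaw":0},{"dx":-0.1,"dy":-0.1,"dz":0,"yaw":0},{"dx":-0.1,"dy":-0.1,"dz":0,"yaw":0}]'
python3 -m crank '[{"dx":0,"dy":0,"dz":0,"yaw":0},{"dx":0,"dy":0,"dz":0,"yaw":0},{"dx":0,"dy":0,"dz":0,"yaw":0},{"dx":0,"dy":0,"dz":0,"yaw":0},{"dx":0,"dy":0,"dz":0,"yaw":0}]'
python3 - <<'E'
from h import *
s=cap("scene");t=cap("top");cv2.imwrite("pics/s5.png",s["img"]);cv2.imwrite("pics/t5.png",t["img"])
def cen(p,roi,lo=(120,90,30),hi=(155,255,255)):
    m=cv2.inRange(cv2.cvtColor(p["img"],cv2.COLOR_BGR2HSV),lo,hi);k=np.zeros_like(m);x0,y0,x1,y1=roi;k[y0:y1,x0:x1]=m[y0:y1,x0:x1]
    n,l,st,c=cv2.connectedComponentsWithStats(k);return [(c[i].round(1).tolist(),int(st[i,4])) for i in range(1,n) if st[i,4]>25]
print(cen(t,(130,160,230,270)),cen(s,(310,130,420,225)))
e=np.array([525.5+142*.819,208.3+142*.574,114]);print("expect rear",e.round(1),proj(t,e),proj(s,e))
for n in ["green_sleeve","sample_bottle"]:
    for p in (s,t): print(n,[(np.round(r["at"],1).tolist(),round(r["score"],2)) for r in robot.find_in(p,n)][:2])
E
```

```text
clock: 4.55
tool_pos: [520.3, 201.9, 231.3]
tool_rot: [[-0.576, 0.818, 0.003], [0.818, 0.576, 0.002], [-0.0, 0.004, -1.0]]
ft_force: [0.5, 1.4, 1.0]
width: -0.001
clock: 4.97
tool_pos: [415.2, 98.2, 228.2]
tool_rot: [[-0.574, 0.819, -0.003], [0.819, 0.574, 0.0], [0.002, -0.002, -1.0]]
ft_force: [-0.0, 0.9, -0.3]
width: -0.002
clock: 5.38
tool_pos: [420.9, 102.6, 228.0]
tool_rot: [[-0.576, 0.818, -0.001], [0.818, 0.576, -0.0], [0.0, -0.001, -1.0]]
ft_force: [-0.7, 1.2, 0.8]
width: -0.0
[([145.9, 183.4], 251)] [([404.7, 165.7], 115), ([330.7, 195.9], 66)]
expect rear [641.8 289.8 114. ] [[145.23709204 183.45140109]] [[404.28761233 166.1842034 ]]
green_sleeve [([165.6, 266.4], 0.72)]
green_sleeve [([380.1, 205.7], 0.69)]
sample_bottle []
sample_bottle [([287.1, 197.4], 0.79)]
```

View pics/s5.png

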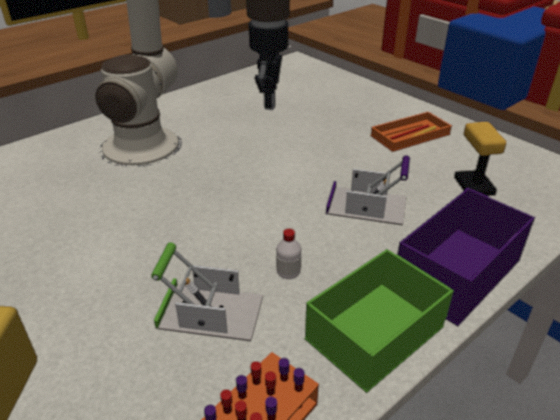

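View pics/t5.png

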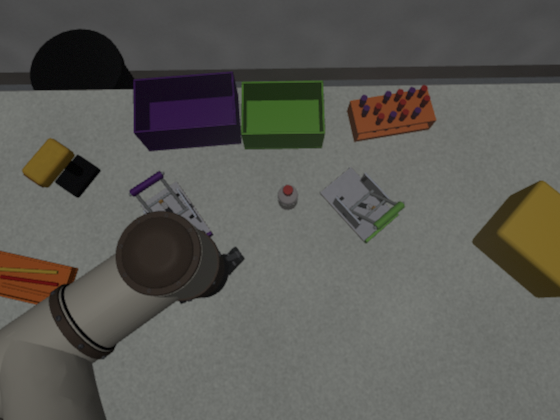

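The purple sleeve sits within 1 px of its predicted rear-stop position in both views: (145.9,183.4) in the top view and (404.7,165.7) in the scene view. The green rest and the bottle look unchanged, and the arm is clear of everything.

```bash
python3 -c "
from station import robot
robot.job_done()"
```

```text
the job is handed in; nothing more can be done
```

The purple pack rest is on its rear stop and stayed there after the arm let go. I pushed it by the sleeve with shut fingers. The highest force I read was about 7 N, and the last move ended at about 5.4 s.

- **Purple rest:** with the arm backed off, the sleeve was within 1 px of its predicted rear-stop position in both camera views.
- **Green rest:** still parked. The network's position for it moved by up to 3 px between the first and last looks, which I took as detection noise because the pictures look the same.
- **Sample bottle:** still standing in the same place in both pictures. The network missed it in the final scene view but found it in the top view, about 2 px from where it was at the start.

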